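# Clamp the coder cartridge

### The job

A carton has been left on the ledge of the date-coder dock, where the red-handled clamp lever has to come down. Lay the carton flat, same side up, inside the grey tray and let go of it; then swing the clamp lever over and down until it lies level, fully home against its stop, pressing firmly but without forcing it once it has stopped. Do not bump the light frame over the dock, and leave the tall blue carton, the cleaner bottle and the tape stand where they are.

Things in the scene. Friction and masses are not known exactly. Their poses are not given: they have to be found in the camera images.
- dock: Fixed date-coder dock, aluminium base plate 250 x 200 x 10 mm (its x -140 to +110). Origin on the table; x points from the ledge (robot's side) to the back. Steel hinge ears x 5 to 35, |y| 13 to 23, top z 78. Behind: blue socket block with black cartridge, x 28 to 88, |y| to 30, top z 68, and over it a steel jaw 15 mm wide, up to z 110, that goes down as the lever closes.
- ledge (a point): Centre of the grey ledge at the height of its top (dock frame x -87.5, y 0, z 58 mm; the dock's axes). The ledge is two flat-topped cheeks, each 105 mm along x, 30 mm along y, at |y| 19.5 to 49.5; the groove between them, 39 mm wide and 36 mm deep, takes the lever handle.
- light_frame: Light frame fixed to the dock, origin and axes those of the dock. Posts 16 x 16 mm at x +85, y -88 and +88; rails along x at y -88 and +88, x -58 to +93, z 329 to 345; two light bars across y, 24 mm wide, at x -46 and +22, underside z 323. They stand over the open lever: an upright gripper does not fit there, one leaning back about 45 degrees to the ledge side does.
- lever_hinge (a point): Hinge axis of the clamp lever (dock frame x 20, y 0, z 60 mm); the axis is parallel to the dock's y; the point's axes are the dock's.
- lever (a joint): Clamp lever angle, rad. 0 = open, lever 75 degrees above level, leaning to the ledge side; grows as it closes; 1.309 = shut: level, pointing to the dock's -x, at a hard stop. Stiff: it takes about 4 N at the handle at first, rising to 6.5 N near the stop, and stays where it is left.
- handle (a point): Red cross handle at the lever's end: cylinder 20 mm in diameter, 30 mm long, lying along the dock's y. The point is its centre, 100 mm from the hinge axis. The steel lever arm is a round bar 10 mm thick. The handle's axes are the dock's when the joint reads 0 and turn with the lever.
- carton: Loose red carton with yellow print, 70 (x) x 60 (y) x 40 (z) mm, about 0.18 kg, lying on the dock's ledge. Origin at the centre of its underside.
- tray: Fixed grey open tray, outside 180 (x) x 150 (y) x 25 mm high, walls and floor 5 mm thick. Origin at the centre of its underside.
- tall_carton: Loose blue carton, 60 x 90 x 110 mm high, standing. Origin at the centre of its underside. Bystander.
- cleaner: Loose white bottle with a blue cap, 48 mm in diameter, 110 mm high, standing. Origin at the centre of its underside. Bystander.
- tape_stand: Loose black tape stand with a roll, 130 (x) x 60 (y) x 94 mm high. Origin at the centre of its underside. Bystander.
Mind the look-alikes: they are no part of the job. Leave any green, pink or purple look-alike of the carton alone.

How it is judged (in metres and radians):
On the way, in this order (a step that is already met when the one before it is completed fails the run):
1. the carton lies flat in the tray, let go (x of carton in the frame of tray between -0.06 and 0.06 m and y of carton in the frame of tray between -0.05 and 0.05 m and height (world z) of carton below 0.012 m and angle between carton's own z axis and vertical below 0.15 rad and contact force between the fingers and carton below 0.1 N), for 0.2 s.
2. the clamp lever is fully home (value of joint lever above 1.25 rad), for 0.2 s.
At the end, for the whole second after the job is handed in: Lever over 1.25 rad (within 3 degrees of its stop). Carton at rest on the tray floor: within 9 degrees of flat, underside below 12 mm, centre within 60 mm (tray x) and 50 mm (tray y) of the tray's. Each bystander within 30 mm of where it stood (value of joint lever above 1.25 rad and x of carton in the frame of tray between -0.06 and 0.06 m and y of carton in the frame of tray between -0.05 and 0.05 m and height (world z) of carton below 0.012 m and angle between carton's own z axis and vertical below 0.15 rad and linear speed of carton below 0.02 m/s and distance of each of tall_carton, cleaner, tape_stand from where it was at the start of the episode below 0.03 m); the robot touches nothing.
It fails at once if the light frame is bumped (over 5 N) (contact force between anything else and light_frame above 5 N).
It fails at once if the lever is forced (over 40 N) (contact force between anything else and lever above 40 N).
It fails at once if a bystander is pushed over 30 mm away or tipped (distance of any of tall_carton, cleaner, tape_stand from where it was at the start of the episode above 0.03 m or angle between any of tall_carton, cleaner, tape_stand's own z axis and vertical above 0.5 rad).
It also fails if it takes over 56 s, if anything falls off the work surface, if the arm or the gripper's body presses on something with over 40 N, if the wrist force passes 120 N, or if a joint passes its speed limit or range.

### The arm

A 6-joint arm with a two-finger parallel gripper is mounted at the origin on the work surface. World frame = base frame: x ahead of the robot, y to its left, z up, the work surface at z = 0. Lengths are in mm, angles in rad, forces in N, time in s.
With the tool pointing down it reaches from about 300 to 775 mm from the base axis. Payload 14.6 kg.
Tool frame: the origin (TCP) lies midway between the tips of the shut fingers; the grasp point (between the pads) lies 19 mm behind it; z points along the fingers, y is the line along which they close (so a half turn about z gives the same grasp; the last joint's range is limited). The gripper opens to 94 mm and grips with 3 to 60 N. Pads are 16 mm wide; open, the fingers measure 119 mm over their backs; the gripper's body (75 mm by 177 mm) begins 78 mm behind the grasp point.
Start: joints at [-1.394, 0.3, 1.521, -0, 1.321, -0.067], TCP at [132.759, -533.727, 205.446] pointing down, gripper open.
Joint ranges: [-3.03, 3.03], [-0.79, 2.21], [0.23, 2.52], [-1.04, 4.18], [0, 3.07], [-2.55, 2.55]. Speed limits (rad/s): [2.22, 2.22, 2.57, 3.14, 3.14, 3.14].

### API

Orientations are given as [roll, pitch, yaw] about the fixed x, y, z axes, in that order (R = Rz(yaw) Ry(pitch) Rx(roll)).
In Python, from cell import manip, camera gives the robot as it stands.
- The arm moves only by the tool move_arm, never from a script. Its arguments are lists of equal length, an entry for each row: "dp": the shift along the world's x, y, z in mm, a list of three; "rotation": the turn, a rotation vector about the world's x, y, z in rad, a list of three; "hand": the opening, from 0 (shut) to 1 (fully open). A call has 1 to 10 rows; each row shifts and turns the commanded pose from where the row before left it; what a row does not reach is not made up. A row lasts 1/8 s, in which the tool goes at most 62.5 mm and 10.7 degrees, less where a joint would pass 70% of its speed; a pose out of reach is approached as far as the arm can. A call with a gripper value outside its range is refused whole. The fingers move at their own pace and stop on an object; "newtons" is the grip in N (left out, the last holds). Time passes only in rows, so rows that do not move let the fingers close. It gives the time, the measured TCP pose, the force, the opening and the grip force at its end, in the units of the state.
- manip.read_state(): the state, without advancing time (a new reading comes with each control period).
- camera(name): name is "scene" or "side" or "wrist"; returns a dict with "image" (480x640x3 uint8, red, green, blue), "fx", "fy", "cx", "cy" (pixels), "R" (3x3) and "t" (3): a world point X has camera coordinates R X + t; the wrist camera has in their place "mount" (4x4, takes a point from camera to tool coordinates, whose origin is the TCP and whose axes are the flange's). Camera axes: x right, y down, z forward; pixel columns grow to the right and rows downward; lengths in mm; the calibration is good to about 2 mm. A picture is of the moment at which its call begins: read the wrist's pose just before it. There is no depth.
- manip.sign_off(): hands the job in; it is judged then, once.
The state is a dict: "clock": time; "joints": joint angles; "qd": joint speeds; "effort": joint torques, N m; "eef_pos": TCP position; "eef_rot": TCP orientation; "wrist_force": force on the tool from outside, world axes, zero at the start; "moment": the same for the moment, N m; "finger_gap": finger opening in mm; "finger_force": force on a finger pad.
Only numpy, scipy, OpenCV 4.12 (cv2) and the standard library are available. Lean on these libraries where they do the work, as an engineer would, in place of code of your own. Each camera call takes 0.05 s, during which the arm holds its last target. There are 200 camera calls.

## Working session

There is one attempt and no reset: what is moved stays moved. The work goes in short steps, Python scripts to look and compute and a tool call to move; the robot and the scene stay as the last step left them, time stands still between calls to the robot, and variables do not carry over. Pictures are saved under pics/ and viewed, at most 14 in all, crops included, and the job is handed in when it is done.

Besides the shell and the picture viewer there is one more tool, called after "Call:" as name(argument=value, ...) on one line, values as JSON. move_arm: Moves the arm, as the interface text tells. Its arguments: {"type":"object","properties":{"dp":{"type":"array","items":{"type":"array","items":{"type":"number"}}},"rotation":{"type":"array","items":{"type":"array","items":{"type":"number"}}},"hand":{"type":"array","items":{"type":"number"}},"newtons":{"type":"number"}},"required":["dp","rotation","hand"]}

```bash
ls; mkdir -p pics; cat > h.py <<'E'
import numpy as np, cv2
from cell import manip, camera
def save(n,im): cv2.imwrite(f'pics/{n}.png',im[:,:,::-1])
E
python3 - <<'E'
from h import *
s=manip.read_state(); print(s)
for n in ("scene","side"):
    c=camera(n); save(n+'0',c['image']); np.savez(n+'0.npz',**c); print(n,c['fx'],c['cx'],c['cy'],np.round(-np.array(c['R']).T@c['t']),np.round(c['R'],3).tolist())
E
```

```text
pics
{'clock': 0.0, 'joints': array([-1.39360822e+00,  3.00508098e-01,  1.52156527e+00, -3.23371343e-05,
        1.32068433e+00, -6.66002654e-02]), 'qd': array([ 0.00034679, -0.0005996 , -0.00043683, -0.00064705,  0.00068307,
        0.00058667]), 'effort': array([ 1.36013603e-05, -5.31809449e+01, -3.52735555e+01,  7.08349259e-02,
        2.43481679e-02, -7.48760294e-05]), 'eef_pos': array([ 132.7033753 , -533.4895259 ,  204.87271936]), 'eef_rot': array([-3.14042811e+00, -4.62827254e-05,  2.43796365e-01]), 'wrist_force': array([-0.33640358, -0.32522534,  0.10197181]), 'moment': array([ 0.04290098, -0.04085815, -0.03216941]), 'finger_force': 0.0, 'finger_gap': 93.78462435784117}
scene 467.5075234613585 326.5596588357933 239.95153399168547 [1006. -577.  804.] [[0.778, 0.628, -0.009], [0.419, -0.529, -0.738], [-0.468, 0.571, -0.674]]
side 467.69141157459075 323.56960707875703 240.8326519087767 [498. 749. 828.] [[-0.998, -0.061, 0.004], [-0.044, 0.684, -0.728], [0.042, -0.727, -0.685]]
```

View pics/scene0.png

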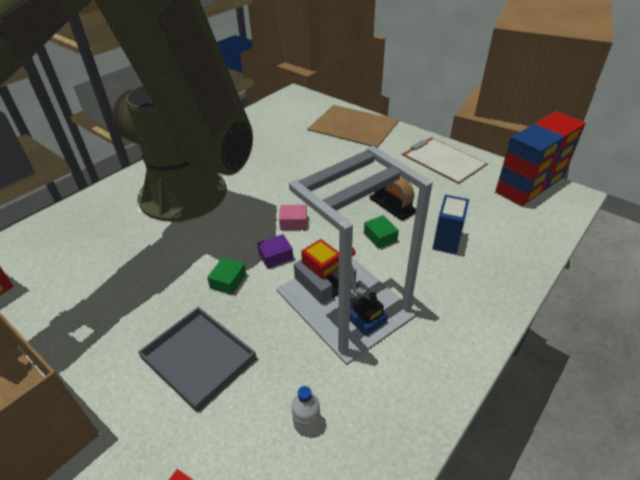

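View pics/side0.png

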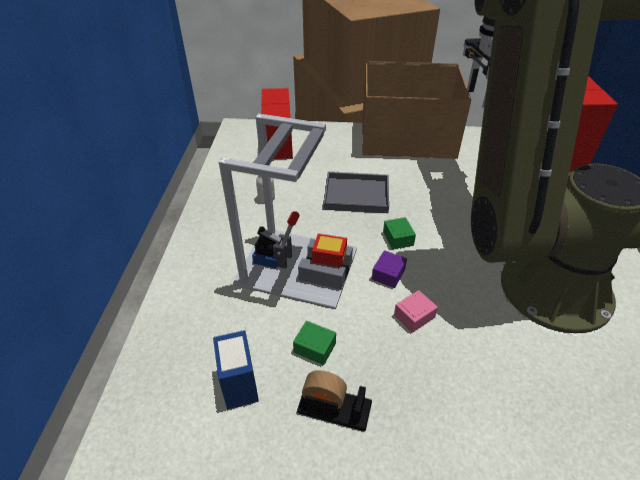

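Scene view: carton at (322,258), tray at (198,356), light frame over the dock, bottle (305,410). Side view: carton (330,248), handle (293,217), tray (357,192), blue carton (235,370), tape (335,400).

```bash
cat >> h.py <<'E'
def ray(c,p):
    R=np.array(c['R']); o=-R.T@np.array(c['t'])
    return o, R.T@np.array([(p[0]-c['cx'])/c['fx'],(p[1]-c['cy'])/c['fy'],1])
def onz(c,p,z):
    o,d=ray(c,p); return o+d*(z-o[2])/d[2]
def tri(c1,p1,c2,p2):
    (a,u),(b,v)=ray(c1,p1),ray(c2,p2)
    st=np.linalg.lstsq(np.c_[u,-v],b-a,rcond=None)[0]
    P,Q=a+u*st[0],b+v*st[1]; return (P+Q)/2,np.linalg.norm(P-Q)
def mask(im,lo,hi,roi):
    h=cv2.cvtColor(im,cv2.COLOR_RGB2HSV); m=cv2.inRange(h,lo,hi); k=np.zeros_like(m); x0,y0,x1,y1=roi; k[y0:y1,x0:x1]=255
    return m&k
def big(m): return max(cv2.findContours(m,0,2)[0],key=cv2.contourArea)
E
python3 - <<'E'
from h import *
S=dict(np.load('scene0.npz')); D=dict(np.load('side0.npz'))
np.set_printoptions(precision=1,suppress=True)
# yellow print at z=98
for n,c,roi in(('scene',S,(290,230,350,290)),('side',D,(300,225,360,280))):
    k=big(mask(c['image'],(18,120,100),(35,255,255),roi)); r=cv2.minAreaRect(k)
    pts=cv2.boxPoints(r); W=np.array([onz(c,p,98) for p in k[:,0].astype(float)])[:,:2].astype(np.float32)
    print(n,'yellow px',r,'world',cv2.minAreaRect(W)); 
# tray
for n,c,roi,lo,hi in(('scene',S,(130,300,265,415),(100,20,20),(140,255,110)),('side',D,(315,165,400,215),(100,10,20),(140,255,125))):
    k=big(mask(c['image'],lo,hi,roi)); W=np.array([onz(c,p,25) for p in k[:,0].astype(float)])[:,:2].astype(np.float32)
    print(n,'tray',cv2.boundingRect(k),cv2.minAreaRect(W),[tuple(onz(c,p,25)[:2]) for p in cv2.approxPolyDP(k,6,True)[:,0].astype(float)])
k=big(mask(D['image'],(0,150,60),(8,255,255),(283,205,303,226))); print('handle side',cv2.minAreaRect(k))
# dock
for n,c,ps in(('scene',S,[(278,291),(346,361),(415,315)]),('side',D,[(335,303),(243,290),(356,243)])):
    for p in ps: print(n,'plate',p,onz(c,p,10))
a=[cv2.resize(S['image'][140:370,260:460],None,fx=2.6,fy=2.6,interpolation=2)]; save('crop1',a[0])
a=cv2.resize(D['image'][105:315,205:375],None,fx=2.8,fy=2.8,interpolation=2); save('crop2',a)
E
```

```text
scene yellow px ((320.6585693359375, 251.42684936523438), (24.36310577392578, 16.398244857788086), 38.65980911254883) world ((529.7655639648438, -16.156143188476562), (42.568904876708984, 52.89276885986328), 80.53246307373047)
side yellow px ((329.3648681640625, 243.310791015625), (23.837852478027344, 12.658721923828125), 9.462321281433105) world ((528.5062255859375, -19.12224769592285), (41.0707893371582, 51.80052185058594), 80.25634002685547)
scene tray (140, 331, 106, 32) ((453.67218017578125, -323.44744873046875), (204.4830780029297, 69.62358093261719), 40.61572265625) [(np.float64(534.2159112729573), np.float64(-260.310021332263)), (np.float64(484.5442498075978), np.float64(-262.9266030416393)), (np.float64(455.8914994109092), np.float64(-301.35223690199024)), (np.float64(446.95114985494706), np.float64(-283.35163492551476)), (np.float64(410.5505553484777), np.float64(-352.795490789729)), (np.float64(405.7610836340932), np.float64(-331.9445514362965)), (np.float64(385.56134949871614), np.float64(-351.15611922782364)), (np.float64(411.3360896459949), np.float64(-358.2214883334383
[... 929 characters left out ...]
(173.2755126953125, 177.45082092285156), 88.46011352539062) [(np.float64(551.5278490010087), np.float64(-402.4695647553348)), (np.float64(550.3122332764016), np.float64(-229.2273340250788)), (np.float64(383.5469662218717), np.float64(-227.46765691749374)), (np.float64(377.2611643055348), np.float64(-393.6397416414976))]
handle side ((292.79998779296875, 217.90000915527344), (7.602630615234375, 13.416406631469727), 26.56505012512207)
scene plate (278, 291) [ 476.2 -105.2   10. ]
scene plate (346, 361) [ 705.7 -155.    10. ]
scene plate (415, 315) [752.4  27.4  10. ]
side plate (335, 303) [509.6  81.3  10. ]
side plate (243, 290) [721.9  56.7  10. ]
side plate (356, 243) [ 464.7 -116.9   10. ]
```

View pics/crop1.png

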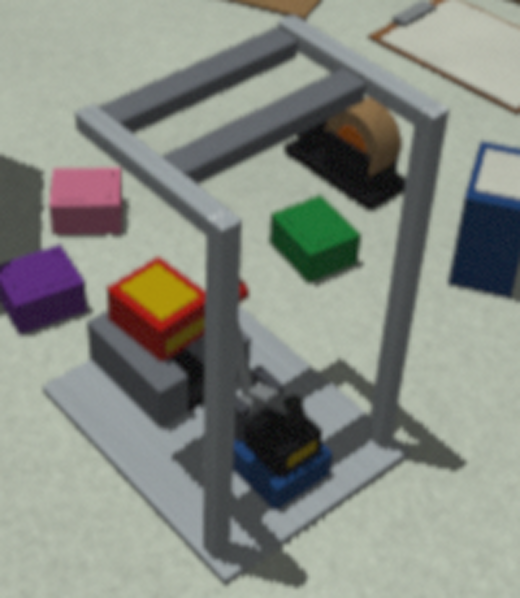

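View pics/crop2.png

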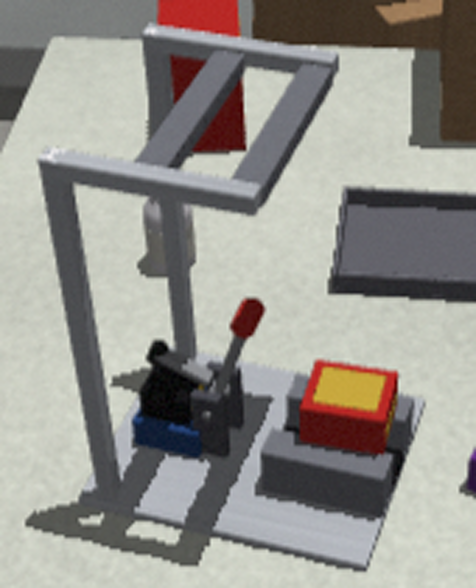

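```bash
python3 - <<'E'
from h import *
S=dict(np.load('scene0.npz')); D=dict(np.load('side0.npz'))
np.set_printoptions(precision=1,suppress=True)
def c1(x,y): return (x/2.6+260,y/2.6+140)
def c2(x,y): return (x/2.8+205,y/2.8+105)
L=[(S,c1(44,388),10,-140,-100),(S,c1(226,581),10,110,-100),(S,c1(404,456),10,110,100),(D,c2(366,568),10,-140,100),(D,c2(424,400),10,-140,-100),
(S,c1(77,118),345,-58,-96),(S,c1(228,235),345,93,-96),(S,c1(446,113),345,93,96),(D,c2(41,158),345,93,96),(D,c2(256,203),345,-58,96),(D,c2(144,30),345,93,-96),(D,c2(338,62),345,-58,-96)]
W=np.array([onz(c,p,z)[:2] for c,p,z,_,_ in L]); M=np.array([l[3:] for l in L],float)
Wc,Mc=W.mean(0),M.mean(0); H=(M-Mc).T@(W-Wc); th=np.arctan2(H[0,1]-H[1,0],H[0,0]+H[1,1])
R=np.array([[np.cos(th),-np.sin(th)],[np.sin(th),np.cos(th)]]); t=Wc-R@Mc
print('dock',t,th); print(W-(M@R.T+t))
hp=t+R@[20-25.9,0]; print('handle pred',hp,156.6)
X=np.array([*hp,156.6]); q=D['R']@X+D['t']; print('handle side px pred',q[:2]/q[2]*D['fx']+[D['cx'],D['cy']])
print('ledge',t+R@[-87.5,0]); 
for c in ((529.8,-16.2),(528.5,-19.1)): print('carton in dock',R.T@(np.array(c)-t))
for n,c,roi in(('scene',S,(130,300,265,415)),('side',D,(315,165,400,215))):
    k=big(mask(c['image'],(0,0,0),(180,255,125),roi)); h=cv2.convexHull(k)
    for z in(0,25):
        a=[onz(c,p,z)[:2] for p in cv2.approxPolyDP(h,4,True)[:,0].astype(float)]; print(n,z,cv2.boundingRect(k),np.array(a).tolist())
E
```

```text
dock [624.3 -34.9] -0.22866195795066363
[[  5.3  -2.3]
 [  1.7  -1. ]
 [ -0.6 -10.5]
 [ -3.2   0.7]
 [ -1.8   1.3]
 [  8.1  -6.3]
 [  5.6  -3. ]
 [  0.4  -8.1]
 [ -6.2  -1.5]
 [ -4.9   5. ]
 [ -1.8  11.2]
 [ -2.8  14.4]]
handle pred [618.6 -33.6] 156.6
handle side px pred [289.3 217.7]
ledge [539.1 -15.1]
carton in dock [-96.3  -3.2]
carton in dock [-96.9  -6.3]
scene 0 (139, 307, 119, 106) [[361.39598504672404, -244.93057476351186], [558.6534234025389, -255.06251317784023], [558.9019659151885, -400.9694850280679], [365.3223750155238, -397.20421015409]]
scene 25 (139, 307, 119, 106) [[381.43570620389403, -255.25171639888958], [572.557183128918, -265.0684870616358], [572.7979943880127, -406.4368237190979], [385.2399604620631, -402.78867285116837]]
side 0 (322, 172, 67, 41) [[553.197959901906, -438.3151126627612], [373.30625045775207, -434.441259653643], [377.22218053822326, -258.044196980233], [560.2819515847481, -259.13091360596513]]
side 25 (322, 172, 67, 41) [[551.5278490010087, -402.4695647553348], [377.06926878493863, -398.7127107122843], [380.8669290783191, -227.64323117163985], [558.3978883989874, -228.69712654129444]]
```

Call:
move_arm(dp=[[22, 44, 8], [22, 44, 8], [22, 44, 8], [22, 44, 8], [22, 44, 8], [22, 44, 8], [22, 44, 8], [22, 44, 8], [22, 44, 8], [22, 44, 8]], rotation=[[0, 0, 0], [0, 0, 0], [0, 0, -0.137], [0, 0, -0.137], [0, 0, -0.137], [-0.023, -0.131, 0], [-0.023, -0.131, 0], [-0.023, -0.131, 0], [0, 0, 0], [0, 0, 0]], hand=[1, 1, 1, 1, 1, 1, 1, 1, 1, 1])

```text
clock: 1.35
eef_pos: [352.8, -92.5, 286.0]
eef_rot: [3.139, -0.401, -0.168]
wrist_force: [1.3, -2.0, -0.2]
finger_gap: 93.9
finger_force: 0.0
```

Call:
move_arm(dp=[[22, 44, 8], [22, 44, 8], [0, 0, 0], [0, 0, 0]], rotation=[[0, 0, 0], [0, 0, 0], [0, 0, 0], [0, 0, 0]], hand=[1, 1, 1, 1])

```text
clock: 1.85
eef_pos: [396.4, -5.9, 301.0]
eef_rot: [3.139, -0.398, -0.166]
wrist_force: [0.1, -0.4, -0.3]
finger_gap: 93.9
finger_force: 0.0
```

```bash
cat >> h.py <<'E'
from scipy.spatial.transform import Rotation as Ro
def wrist():
    s=manip.read_state(); c=dict(camera("wrist")); T=np.eye(4); T[:3,:3]=Ro.from_euler('xyz',s['eef_rot']).as_matrix(); T[:3,3]=s['eef_pos']
    C=T@np.array(c['mount']); c['R']=C[:3,:3].T; c['t']=-C[:3,:3].T@C[:3,3]; return s,c
E
python3 - <<'E'
from h import *
s,c=wrist(); print(s['eef_pos'],s['eef_rot'],s['clock'],np.round(c['mount'],2)); save('w1',c['image']); np.savez('w1.npz',**c)
E
```

```text
[396.44853979  -5.94786496 301.01872183] [ 3.13854218 -0.39811967 -0.16593676] 1.85 [[-0.0000e+00 -9.7000e-01 -2.5000e-01  7.2040e+01]
 [ 1.0000e+00 -0.0000e+00 -0.0000e+00  5.0000e-02]
 [ 0.0000e+00 -2.5000e-01  9.7000e-01 -1.7857e+02]
 [ 0.0000e+00  0.0000e+00  0.0000e+00  1.0000e+00]]
```

View pics/w1.png

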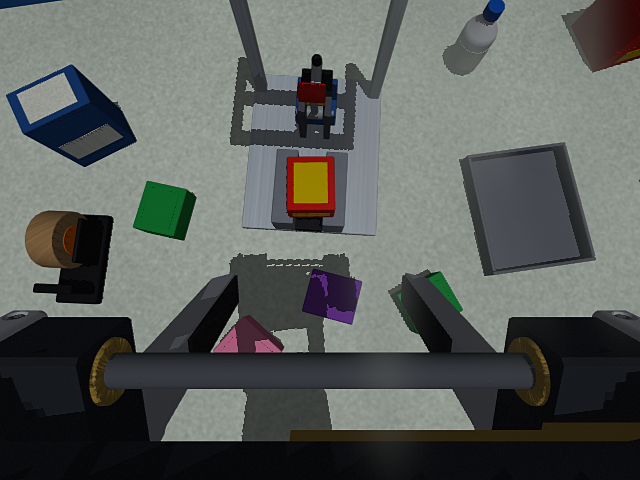

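Wrist view: carton at (311,184) on the ledge, red handle at (313,92), plate front corners (243,228) and (375,235), tray corners (484,275), (594,260), (462,158), (565,144).

```bash
python3 - <<'E'
from h import *
np.set_printoptions(precision=1,suppress=True)
c=dict(np.load('w1.npz'))
k=big(mask(c['image'],(20,120,100),(35,255,255),(275,145,345,206))); W=np.array([onz(c,p,98) for p in k[:,0].astype(float)])[:,:2].astype(np.float32)
print('yellow',cv2.boundingRect(k),cv2.minAreaRect(W))
k=big(mask(c['image'],(0,120,60),(12,255,255),(280,140,345,212)))
W=np.array([onz(c,p,98) for p in cv2.approxPolyDP(cv2.convexHull(k),3,True)[:,0].astype(float)]); print('red+',W[:,:2].tolist())
h=big(mask(c['image'],(0,120,40),(12,255,255),(290,75,335,110))); b=cv2.boundingRect(h); print('handle',b,cv2.minAreaRect(h))
p=(b[0]+b[2]/2-.5,b[1]+b[3]/2-.5); print('handle at z157',onz(c,p,157),onz(c,(b[0],p[1]),157),onz(c,(b[0]+b[2],p[1]),157))
D=dict(np.load('side0.npz')); print('tri handle',tri(c,p,D,(292.8,217.9)))
for q in((243,228),(375,235),(380,100)): print('plate',onz(c,q,10))
for q in((484,275),(594,260),(462,158),(565,144)): print('tray',onz(c,q,25))
E
```

```text
yellow (294, 162, 34, 41) ((530.527099609375, -17.54718017578125), (40.842132568359375, 51.64186477661133), 81.06694793701172)
red+ [[559.3472317149564, -49.545043341056214], [489.5411126749059, -38.60927695423648], [498.6538558195454, 15.544761778193983], [567.3751883565275, 6.19422834496064]]
handle (298, 82, 28, 21) ((311.5, 92.0), (20.0, 27.0), 90.0)
handle at z157 [611.2 -33.4 157. ] [613.7 -18.8 157. ] [608.6 -49.1 157. ]
tri handle (array([611.1, -33.3, 156.8]), np.float64(0.4553422359942679))
plate [507.5  89.7  10. ]
plate [ 464.7 -101.    10. ]
plate [ 674.9 -149.8   10. ]
tray [ 381.  -238.3   25. ]
tray [ 375.7 -397.1   25. ]
tray [ 554.9 -247.3   25. ]
tray [ 550.9 -404.    25. ]
```

Call:
move_arm(dp=[[30, -2, -38], [30, -2, -38], [31, -1, -37], [13, -2, -30], [13, -2, -30], [12, -2, -30], [12, -2, -30], [0, 0, 0], [0, 0, 0]], rotation=[[0, 0, 0], [0, 0, 0], [0, 0, 0], [0, 0, 0], [0, 0, 0], [0, 0, 0], [0, 0, 0], [0, 0, 0], [0, 0, 0]], hand=[1, 1, 1, 1, 1, 1, 1, 1, 1])

```text
clock: 3.02
eef_pos: [537.7, -19.8, 69.5]
eef_rot: [3.139, -0.4, -0.168]
wrist_force: [-0.1, -0.0, -0.4]
finger_gap: 93.9
finger_force: 0.0
```

Call:
move_arm(dp=[[0, 0, 0], [0, 0, 0], [0, 0, 0], [0, 0, 0], [0, 0, 0], [0, 0, 0]], rotation=[[0, 0, 0], [0, 0, 0], [0, 0, 0], [0, 0, 0], [0, 0, 0], [0, 0, 0]], hand=[0.4, 0.4, 0.4, 0.4, 0.4, 0.4], newtons=25)

```text
clock: 3.78
eef_pos: [537.8, -18.7, 68.7]
eef_rot: [3.139, -0.399, -0.167]
wrist_force: [-3.5, 1.3, 5.5]
finger_gap: 59.6
finger_force: 25.0
```

Call:
move_arm(dp=[[-5, 0, 15], [-10, 2, 25], [-25, 4, 30], [-35, 0, 15], [0, -50, 0], [0, -52, 0], [0, -52, 0], [0, -52, 0], [3, -54, 0], [5, -50, 0]], rotation=[[0, 0, 0], [0, 0, 0], [0, 0, 0], [0, 0, 0], [0, 0, 0], [0, 0, 0], [0, 0, 0], [0, 0, 0], [0, 0, 0], [0, 0, 0]], hand=[0.4, 0.4, 0.4, 0.4, 0.4, 0.4, 0.4, 0.4, 0.4, 0.4])

```text
clock: 5.03
eef_pos: [470.3, -324.6, 153.1]
eef_rot: [3.139, -0.399, -0.167]
wrist_force: [0.8, 1.1, -1.4]
finger_gap: 59.5
finger_force: 25.0
```

```bash
python3 - <<'E'
from h import *
s,c=wrist(); print(s['eef_pos'],s['eef_rot'],s['finger_gap'],s['wrist_force']); save('w2',c['image']); np.savez('w2.npz',**c)
E
```

```text
[ 470.31256298 -324.61478425  153.07218951] [ 3.13918141 -0.39855523 -0.16733045] 59.54712769771032 [ 0.77973988  1.09267373 -1.41720693]
```

View pics/w2.png

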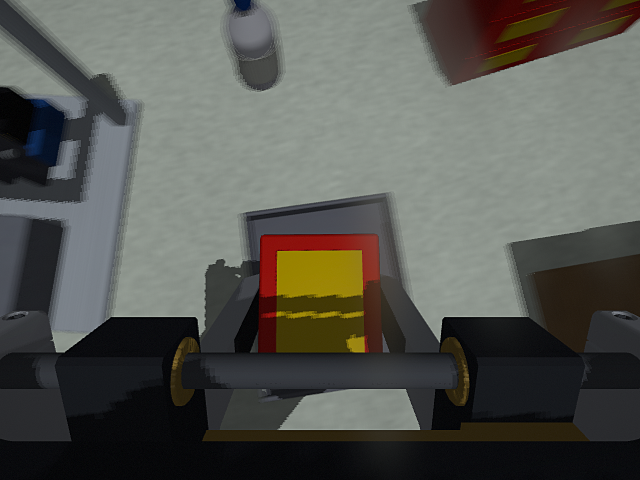

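The carton hangs level in the fingers (top at 260–380, 235–350) above the tray, whose back corners are at (246,213) and (388,195).

Call:
move_arm(dp=[[4, -4, -40], [0, 0, -40], [0, 0, -30], [0, 0, -15], [0, 0, -5], [0, 0, -4], [0, 0, -2], [0, 0, 0]], rotation=[[0, 0, 0], [0, 0, 0], [0, 0, 0], [0, 0, 0], [0, 0, 0], [0, 0, 0], [0, 0, 0], [0, 0, 0]], hand=[0.4, 0.4, 0.4, 0.4, 0.4, 0.4, 0.4, 0.4])

```text
clock: 6.08
eef_pos: [474.9, -326.9, 17.9]
eef_rot: [3.138, -0.4, -0.166]
wrist_force: [0.7, -0.1, -1.4]
finger_gap: 59.6
finger_force: 25.0
```

Call:
move_arm(dp=[[0, 0, -1.5], [0, 0, -1], [0, 0, 0]], rotation=[[0, 0, 0], [0, 0, 0], [0, 0, 0]], hand=[0.4, 0.4, 0.4])

```text
clock: 6.45
eef_pos: [475.0, -326.9, 15.7]
eef_rot: [3.139, -0.4, -0.166]
wrist_force: [-5.1, 2.7, 8.9]
finger_gap: 60.1
finger_force: 25.0
```

Call:
move_arm(dp=[[0, 0, 0], [0, 0, 0], [0, 0, 0], [0, 0, 0], [-13, 2, 30], [-20, 3, 45], [-20, 3, 45], [-20, 3, 45], [0, 0, 0]], rotation=[[0, 0, 0], [0, 0, 0], [0, 0, 0], [0, 0, 0], [0, 0, 0], [0, 0, 0], [0, 0, 0], [0, 0, 0], [0, 0, 0]], hand=[0.85, 0.85, 0.85, 0.85, 0.85, 0.85, 0.85, 0.85, 0.85])

```text
clock: 7.58
eef_pos: [401.9, -316.7, 183.3]
eef_rot: [3.135, -0.404, -0.166]
wrist_force: [0.0, -0.4, 0.0]
finger_gap: 79.4
finger_force: 0.0
```

```bash
python3 - <<'E'
from h import *
s,c=wrist(); print(s['eef_pos']); save('w3',c['image'])
k=big(mask(c['image'],(20,120,60),(35,255,255),(200,100,440,345))); W=np.array([onz(c,p,45) for p in k[:,0].astype(float)])[:,:2].astype(np.float32); print(cv2.boundingRect(k),cv2.minAreaRect(W))
E
```

```text
[ 401.87222084 -316.72234287  183.3172831 ]
(296, 201, 42, 52) ((467.2330322265625, -325.1280212402344), (41.2960319519043, 52.441829681396484), 81.224365234375)
```

View pics/w3.png

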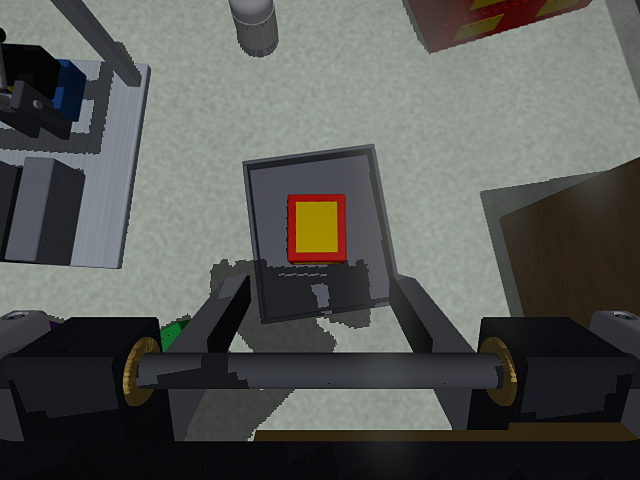

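The carton lies flat in the tray centre (top at (317,228), measured 41x52 mm print at z=45, centre (467,-325)). Now the lever.

Call:
move_arm(dp=[[0, 50, 10], [0, 50, 10], [0, 50, 10], [0, 50, 10], [0, 50, 10], [0, 48, 4], [0, 0, 0], [0, 0, 0]], rotation=[[0, 0, -0.054], [-0.034, -0.154, 0], [-0.034, -0.154, 0], [-0.034, -0.154, 0], [-0.034, -0.154, 0], [-0.034, -0.154, 0], [0, 0, 0], [0, 0, 0]], hand=[0, 0, 0, 0, 0, 0, 0, 0], newtons=10)

```text
clock: 8.62
eef_pos: [418.8, -60.6, 242.1]
eef_rot: [3.134, -1.091, -0.216]
wrist_force: [-0.3, -0.2, 0.5]
finger_gap: 3.5
finger_force: 0.0
```

```bash
python3 - <<'E'
from h import *
np.set_printoptions(precision=1,suppress=True)
s,c=wrist(); print(s['eef_pos'],s['eef_rot'],s['joints'],s['finger_gap']); save('w4',c['image']); np.savez('w4.npz',**c)
D=camera('side'); 
h=big(mask(D['image'],(0,150,60),(8,255,255),(283,205,303,226))); print(cv2.minAreaRect(h)[0])
E
```

```text
[418.8 -60.6 242.1] [ 3.1 -1.1 -0.2] [-0.2 -0.5  2.5  0.2  0.1  1.4] 3.534624348147676
(292.6999816894531, 218.10000610351562)
```

View pics/w4.png

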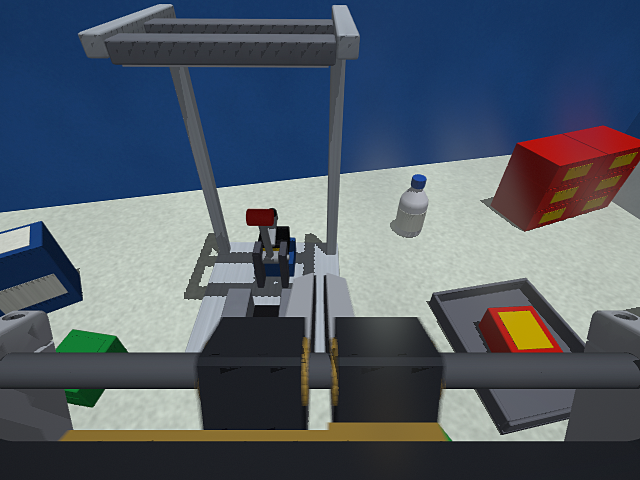

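Call:
move_arm(dp=[[27, 17, -2], [27, 17, -2], [27, 18, -1], [0, 0, 0], [0, 0, 0]], rotation=[[0, 0, 0], [0, 0, 0], [0, 0, 0], [-0.01, -0.046, 0], [-0.01, -0.046, 0]], hand=[0, 0, 0, 0, 0])

```text
clock: 9.35
eef_pos: [478.3, -44.4, 276.4]
eef_rot: [-3.1, -1.134, -0.215]
wrist_force: [1.0, 0.3, 0.3]
finger_gap: 0.6
finger_force: 0.0
```

```bash
python3 - <<'E'
from h import *
s=manip.read_state(); print(s['eef_pos'],s['eef_rot'],s['joints'])
E
```

```text
[478.28048951 -44.40583558 276.38406558] [-3.10013131 -1.13407072 -0.21467924] [-0.16876642 -0.37449467  2.37918534 -0.06056896  0.00243461  1.65077947]
```

```bash
cat >> h.py <<'E'
def rotto(target,cur=None):
    s=manip.read_state(); cur=s['eef_rot'] if cur is None else cur
    return (Ro.from_euler('xyz',target)*Ro.from_euler('xyz',cur).inv()).as_rotvec()
E
python3 - <<'E'
from h import *
print(rotto([np.pi,-.98,-.22]))
E
```

```text
[ 0.01330138  0.1548254  -0.04145456]
```

Call:
move_arm(dp=[[0, 0, 0], [0, 0, 0], [23, 15, -13], [24, 15, -13], [0, 0, 0], [0, 0, 0]], rotation=[[0.006, 0.077, -0.02], [0.007, 0.078, -0.021], [0, 0, 0], [0, 0, 0], [0, 0, 0], [0, 0, 0]], hand=[0, 0, 0, 0, 0, 0])

```text
clock: 10.1
eef_pos: [515.9, -21.0, 255.5]
eef_rot: [3.139, -0.979, -0.22]
wrist_force: [0.1, -0.4, 0.5]
finger_gap: 0.7
finger_force: 0.0
```

```bash
python3 - <<'E'
from h import *
s=manip.read_state(); print(s['eef_pos'],s['eef_rot'],s['joints'],rotto([np.pi,-.98,-.22]))
E
```

```text
[515.87354198 -20.98311498 255.47602664] [ 3.13903432 -0.97853257 -0.21950705] [-0.02703395 -0.21526864  2.2297903  -0.80576778  0.22539357  2.4721716 ] [ 0.00107242 -0.00174313  0.00163069]
```

```bash
python3 - <<'E'
from h import *
print(rotto([np.pi,-.95,-.16]))
E
```

```text
[0.00681497 0.02774973 0.06160508]
```

Call:
move_arm(dp=[[0, 0, 0], [17, -3, -12], [17, -3, -12], [17, -2, -12], [17, -3, -12], [0, 0, 0], [0, 0, 0]], rotation=[[0.007, 0.028, 0.062], [0, 0, 0], [0, 0, 0], [0, 0, 0], [0, 0, 0], [0, 0, 0], [0, 0, 0]], hand=[0, 0, 0, 0, 0, 0, 0])

```text
clock: 10.98
eef_pos: [582.4, -35.8, 212.9]
eef_rot: [-3.138, -0.948, -0.188]
wrist_force: [-0.1, -0.1, 0.1]
finger_gap: 0.5
finger_force: 0.0
```

```bash
python3 - <<'E'
from h import *
s,c=wrist(); print(s['eef_pos'],s['eef_rot'],s['joints'],s['wrist_force'],np.array([637.7,-39.3,169.4])-s['eef_pos'])
S=camera('scene'); D=camera('side')
a=np.vstack([S['image'][100:340,220:470],D['image'][90:330,195:445]]); b=c['image'][0:480,150:500]
save('w5',np.hstack([a,b]))
E
```

```text
[582.43091566 -35.76161175 212.92853464] [-3.13814407 -0.94836612 -0.18752487] [-0.08832027  0.02056136  2.11651972 -0.92481935  0.09662463  2.55131392] [-0.12180544 -0.0963439   0.06415822] [ 55.26908434  -3.53838825 -43.52853464]
```

View pics/w5.png

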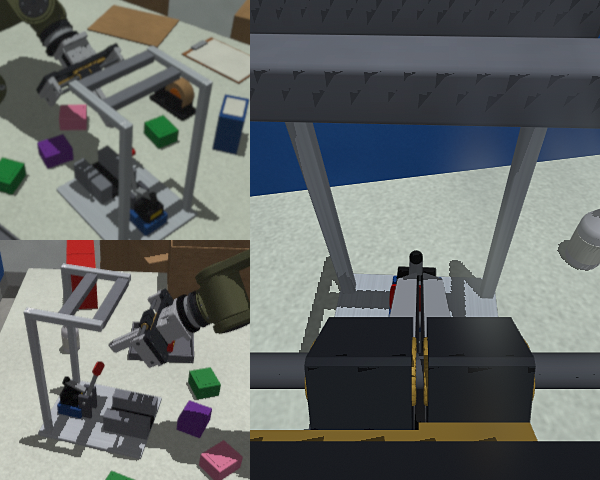

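```bash
python3 - <<'E'
from h import *
print(rotto([np.pi,-.85,-.075]))
E
```

```text
[0.0105739  0.09822096 0.10894348]
```

Call:
move_arm(dp=[[0, 0, 0], [0, 0, 0], [0, 0, 0], [0, 0, 0]], rotation=[[0.005, 0.049, 0.055], [0.005, 0.049, 0.054], [0, 0, 0], [0, 0, 0]], hand=[0, 0, 0, 0])

```text
clock: 11.62
eef_pos: [581.1, -40.7, 210.7]
eef_rot: [3.122, -0.907, -0.15]
wrist_force: [0.4, 0.2, 0.8]
finger_gap: 0.5
finger_force: 0.0
```

```bash
python3 - <<'E'
from h import *
s=manip.read_state(); print(s['eef_pos'],s['eef_rot'],s['joints'],s['wrist_force'],rotto([np.pi,-.85,-.075]))
E
```

```text
[581.10449216 -40.68291081 210.74402269] [ 3.12216234 -0.90734455 -0.14973086] [-0.10870696  0.02015147  2.0983217  -0.41858611  0.12758587  2.01165344] [0.40457379 0.24641345 0.77893925] [0.01875931 0.05560865 0.08967071]
```

Call:
move_arm(dp=[[0, 0, 0], [0, 0, 0], [2, 3, -1], [3, 3, -2], [0, 0, 0]], rotation=[[0.01, 0.028, 0.045], [0.009, 0.028, 0.045], [0, 0, 0], [0, 0, 0], [0, 0, 0]], hand=[0, 0, 0, 0, 0])

```text
clock: 12.25
eef_pos: [585.0, -36.5, 206.0]
eef_rot: [3.126, -0.864, -0.102]
wrist_force: [0.3, 0.3, 1.1]
finger_gap: 0.6
finger_force: 0.0
```

```bash
python3 - <<'E'
from h import *
s=manip.read_state(); print(s['eef_pos'],s['eef_rot'],s['joints'],s['wrist_force'],rotto([np.pi,-.85,-.075]))
E
```

```text
[585.0374076 -36.5405991 206.0077824] [ 3.12594942 -0.8637918  -0.10235654] [-0.12590201  0.03560914  2.07022152  0.01321256  0.17188256  1.54248504] [0.33701209 0.34205166 1.08819923] [0.01142489 0.01283092 0.03917933]
```

Call:
move_arm(dp=[[15, 0, -10], [15, 0, -10], [16, -1, -10], [0, 0, 0], [0, 0, 0]], rotation=[[0, 0.013, 0.01], [0, 0.013, 0.01], [0, 0.013, 0], [0, 0, 0], [0, 0, 0]], hand=[0, 0, 0, 0, 0])

```text
clock: 12.88
eef_pos: [630.6, -37.7, 176.4]
eef_rot: [3.121, -0.825, -0.079]
wrist_force: [-0.2, -0.3, 0.0]
finger_gap: 0.1
finger_force: 0.0
```

```bash
python3 - <<'E'
from h import *
s,c=wrist(); print(s['eef_pos'],s['eef_rot'],s['joints'],s['wrist_force'])
D=camera('side'); S=camera('scene')
a=cv2.resize(D['image'][100:330,200:430],(400,400),interpolation=2)
b=cv2.resize(S['image'][120:350,240:470],(400,400),interpolation=2); save('w6',np.hstack([a,b]))
E
```

```text
[630.64881024 -37.6806328  176.41152722] [ 3.12106988 -0.82534398 -0.07864506] [-0.12274246  0.18654449  1.96040088  0.07046693  0.16958697  1.47142867] [-0.16715154 -0.3346671   0.02377953]
```

View pics/w6.png

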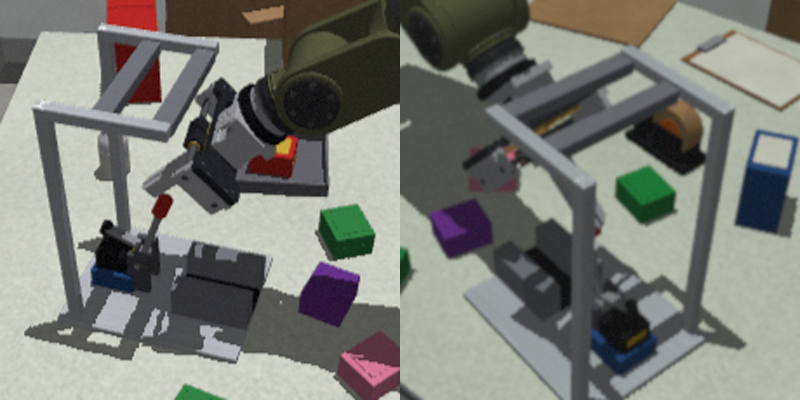

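Call:
move_arm(dp=[[7, -0.5, -7], [0, 0, 0], [-6.3, 1.4, -7.5], [-6, 1.4, -2], [-6, 1.4, -2.5], [0, 0, 0]], rotation=[[0, 0, 0], [0, 0, 0], [0, 0, 0], [0, 0, 0], [0, 0, 0], [0, 0, 0]], hand=[0, 0, 0, 0, 0, 0])

```text
clock: 13.78
eef_pos: [619.3, -33.9, 157.0]
eef_rot: [3.121, -0.825, -0.078]
wrist_force: [-0.0, 0.1, 0.7]
finger_gap: 0.4
finger_force: 0.2
```

```bash
cat > lev.py <<'E'
from h import *
np.set_printoptions(precision=2,suppress=True)
s=manip.read_state(); D=camera('side'); h=mask(D['image'],(0,150,50),(8,255,255),(270,200,345,275)); 
k=cv2.findContours(h,0,2)[0]; print([ (cv2.minAreaRect(x)[0],cv2.contourArea(x)) for x in k if cv2.contourArea(x)>8]); print(s['clock'],s['eef_pos'],s['eef_rot'],s['joints'],s['wrist_force'])
for f in(75,60,45,30,15,0):
    f=np.radians(f); P=np.array([636.4,-39,60.4])+[-97.6*np.cos(f),22*np.cos(f),100*np.sin(f)]; q=D['R']@P+D['t']; print(round(np.degrees(f)),q[:2]/q[2]*D['fx']+[D['cx'],D['cy']])
E
python3 lev.py
```

```text
[((299.5, 221.99996948242188), 52.5)]
13.775 [619.3  -33.86 157.04] [ 3.12 -0.82 -0.08] [-0.12  0.2   2.    0.07  0.12  1.48] [-0.02  0.05  0.69]
75 [292.68 217.79]
60 [303.19 223.23]
45 [312.23 230.35]
30 [319.1  238.53]
15 [323.33 247.11]
0 [324.7  255.43]
```

Call:
move_arm(dp=[[-12, 2.6, -5], [-11, 2.5, -6.5], [-10, 2.3, -7.5], [-8.5, 1.9, -9.8], [-8.5, 1.9, -9.8], [0, 0, 0]], rotation=[[0, 0, 0], [0, 0, 0], [0, 0, 0], [0, 0, 0], [0, 0, 0], [0, 0, 0]], hand=[0, 0, 0, 0, 0, 0])

```text
clock: 14.58
eef_pos: [569.0, -23.1, 119.7]
eef_rot: [3.122, -0.819, -0.078]
wrist_force: [-0.2, -0.6, -0.1]
finger_gap: 0.6
finger_force: 0.0
```

```bash
python3 lev.py|head -4
```

```text
[((319.0000305175781, 241.5), 47.0)]
14.575 [568.99 -23.05 119.73] [ 3.12 -0.82 -0.08] [-0.1   0.17  2.15 -0.04  0.    1.59] [-0.2  -0.56 -0.08]
75 [292.68 217.79]
60 [303.19 223.23]
```

Call:
move_arm(dp=[[0, 0, 10], [0, 0, 8], [-5, 1, 0], [-6, 1, 0], [-6, 1, 0], [0, 0, 0], [0, 0, 0]], rotation=[[0, 0, 0], [0.006, 0.08, 0], [0.006, 0.08, 0], [0.006, 0.08, 0], [0.006, 0.08, 0], [0, 0, 0], [0, 0, 0]], hand=[0, 0, 0, 0, 0, 0, 0])

```text
clock: 15.5
eef_pos: [553.0, -20.2, 138.8]
eef_rot: [3.121, -0.502, -0.078]
wrist_force: [0.3, 0.4, -0.5]
finger_gap: 0.6
finger_force: 0.0
```

```bash
python3 lev.py; python3 -c "
from h import *
c=camera('side');save('w7',cv2.resize(c['image'][150:300,240:420],(720,600),interpolation=2))"
```

```text
[((318.10003662109375, 239.80003356933594), 75.0)]
15.5 [553.02 -20.18 138.8 ] [ 3.12 -0.5  -0.08] [-0.1   0.14  1.97 -0.02  0.53  1.57] [ 0.29  0.43 -0.47]
75 [292.68 217.79]
60 [303.19 223.23]
45 [312.23 230.35]
30 [319.1  238.53]
15 [323.33 247.11]
0 [324.7  255.43]
```

View pics/w7.png

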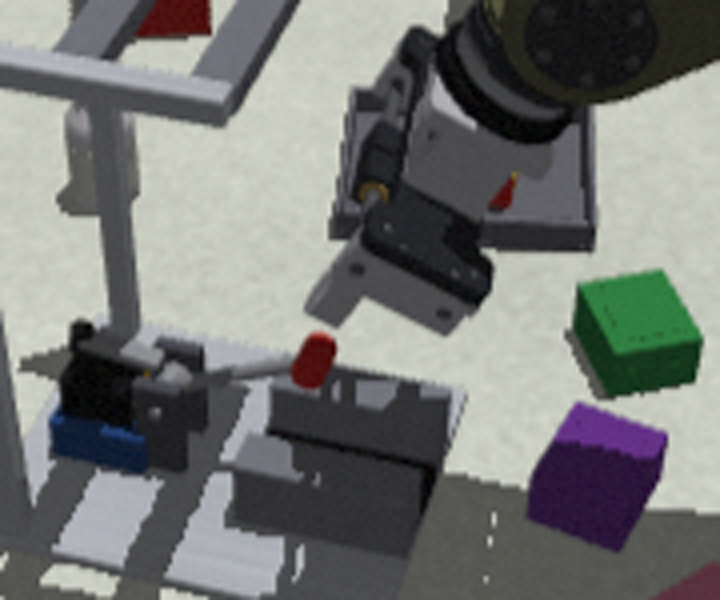

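Call:
move_arm(dp=[[0, 0, -8], [0, 0, -8], [-3, 0.6, -8], [-2.5, 0.5, -8], [-2, 0.4, -8], [-1, 0.3, -8], [-1, 0, -6], [0, 0, 0]], rotation=[[0, 0, 0], [0, 0, 0], [0, 0, 0], [0, 0, 0], [0, 0, 0], [0, 0, 0], [0, 0, 0], [0, 0, 0]], hand=[0, 0, 0, 0, 0, 0, 0, 0])

```text
clock: 16.6
eef_pos: [541.6, -18.0, 83.0]
eef_rot: [3.121, -0.496, -0.078]
wrist_force: [-5.3, 2.2, 1.7]
finger_gap: 0.2
finger_force: 2.2
```

```bash
python3 lev.py|head -3
```

```text
[((321.10003662109375, 252.30001831054688), 48.5)]
16.6 [541.64 -18.    83.03] [ 3.12 -0.5  -0.08] [-0.09  0.22  2.04 -0.03  0.39  1.59] [-5.28  2.16  1.66]
75 [292.68 217.79]
```

Call:
move_arm(dp=[[0, 0, -2], [0, 0, -2], [0, 0, -2], [0, 0, 0]], rotation=[[0, 0, 0], [0, 0, 0], [0, 0, 0], [0, 0, 0]], hand=[0, 0, 0, 0])

```text
clock: 17.15
eef_pos: [542.0, -18.1, 77.5]
eef_rot: [3.121, -0.497, -0.078]
wrist_force: [-10.9, 3.4, 4.7]
finger_gap: 0.2
finger_force: 5.1
```

Call:
move_arm(dp=[[0, 0, -1], [0, 0, -1], [0, 0, 0]], rotation=[[0, 0, 0], [0, 0, 0], [0, 0, 0]], hand=[0, 0, 0])

```text
clock: 17.52
eef_pos: [541.8, -18.1, 75.4]
eef_rot: [3.121, -0.497, -0.078]
wrist_force: [-14.5, 2.6, 7.1]
finger_gap: 0.5
finger_force: 6.2
```

Call:
move_arm(dp=[[-3, 0, 6], [0, 0, 12], [8, -1, 6], [8, -2, 0], [0, 0, 0]], rotation=[[0, 0, 0], [0, 0, 0], [0, 0, 0], [0, 0, 0], [0, 0, 0]], hand=[0, 0, 0, 0, 0])

```text
clock: 18.15
eef_pos: [557.2, -21.7, 100.6]
eef_rot: [3.121, -0.501, -0.078]
wrist_force: [-0.6, 0.8, 0.0]
finger_gap: 0.3
finger_force: 0.0
```

```bash
python3 lev.py; python3 -c "
from h import *
c=camera('side');save('w8',cv2.resize(c['image'][170:290,260:404],(720,600),interpolation=2))"
```

```text
[((322.4000244140625, 253.2000274658203), 72.5)]
18.15 [557.16 -21.71 100.64] [ 3.12 -0.5  -0.08] [-0.1   0.21  1.99 -0.02  0.44  1.57] [-0.59  0.79  0.04]
75 [292.68 217.79]
60 [303.19 223.23]
45 [312.23 230.35]
30 [319.1  238.53]
15 [323.33 247.11]
0 [324.7  255.43]
```

View pics/w8.png

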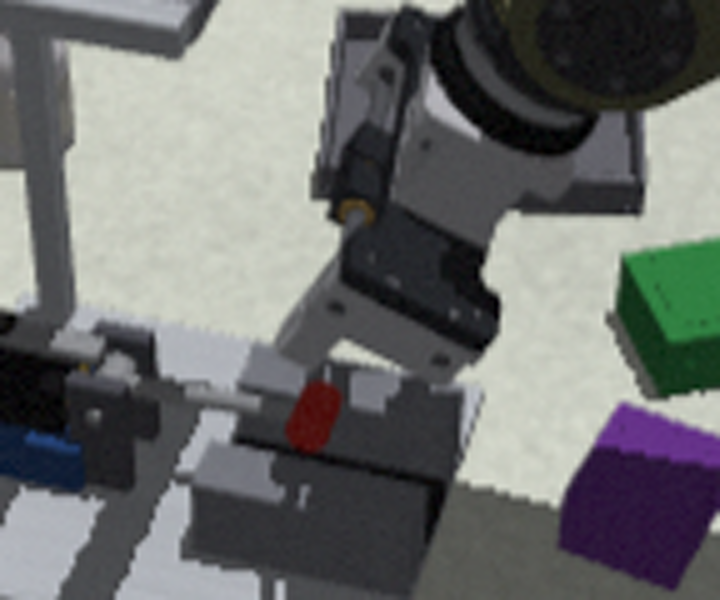

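Call:
move_arm(dp=[[-7, 1.5, -8], [0, 0, -7], [0, 0, -3], [0, 0, -2], [0, 0, 0]], rotation=[[0, 0, 0], [0, 0, 0], [0, 0, 0], [0, 0, 0], [0, 0, 0]], hand=[0, 0, 0, 0, 0])

```text
clock: 18.88
eef_pos: [549.7, -20.0, 80.8]
eef_rot: [3.121, -0.501, -0.078]
wrist_force: [0.4, 0.1, 0.9]
finger_gap: 0.8
finger_force: 0.0
```

Call:
move_arm(dp=[[0, 0, -1.5], [0, 0, -1.5], [0, 0, 0]], rotation=[[0, 0, 0], [0, 0, 0], [0, 0, 0]], hand=[0, 0, 0])

```text
clock: 19.25
eef_pos: [549.9, -20.0, 78.3]
eef_rot: [3.121, -0.502, -0.078]
wrist_force: [-2.1, -0.6, 3.6]
finger_gap: 1.0
finger_force: 2.6
```

Contact; continue in small steps until the force climbs.

Call:
move_arm(dp=[[0, 0, -1], [0, 0, -1], [0, 0, 0]], rotation=[[0, 0, 0], [0, 0, 0], [0, 0, 0]], hand=[0, 0, 0])

```text
clock: 19.62
eef_pos: [549.8, -20.0, 76.2]
eef_rot: [3.121, -0.501, -0.078]
wrist_force: [-3.8, -0.2, 5.2]
finger_gap: 0.5
finger_force: 3.1
```

Call:
move_arm(dp=[[0, 0, -1], [0, 0, -1], [0, 0, 0]], rotation=[[0, 0, 0], [0, 0, 0], [0, 0, 0]], hand=[0, 0, 0])

```text
clock: 20.0
eef_pos: [549.6, -19.9, 74.1]
eef_rot: [3.121, -0.501, -0.078]
wrist_force: [-3.7, 1.3, 4.8]
finger_gap: 0.1
finger_force: 3.2
```

Call:
move_arm(dp=[[0, 0, -0.8], [0, 0, -0.7], [0, 0, 0]], rotation=[[0, 0, 0], [0, 0, 0], [0, 0, 0]], hand=[0, 0, 0])

```text
clock: 20.38
eef_pos: [549.7, -20.0, 72.9]
eef_rot: [3.121, -0.501, -0.078]
wrist_force: [-6.6, 1.1, 9.1]
finger_gap: 0.6
finger_force: 5.8
```

Call:
move_arm(dp=[[0, 0, -0.7], [0, 0, 0]], rotation=[[0, 0, 0], [0, 0, 0]], hand=[0, 0])

```text
clock: 20.62
eef_pos: [549.9, -20.0, 72.6]
eef_rot: [3.121, -0.502, -0.078]
wrist_force: [-11.2, 1.5, 15.5]
finger_gap: 0.5
finger_force: 8.7
```

```bash
python3 lev.py|head -2
```

```text
[((321.86212158203125, 255.84483337402344), 48.0)]
20.625 [549.89 -19.96  72.61] [ 3.12 -0.5  -0.08] [-0.1   0.25  2.03 -0.03  0.36  1.58] [-11.16   1.49  15.46]
```

Commanded motion no longer advances while force jumps to 19 N: at the stop. Retreat and check.

Call:
move_arm(dp=[[0, 0, 6], [-5, 1, 15], [-20, 3, 35], [-25, 3, 45], [-30, 3, 40], [0, 0, 0], [0, 0, 0]], rotation=[[0, 0, 0], [0, 0, 0], [0, 0, 0], [0, 0, 0], [0, 0, 0], [0, 0, 0], [0, 0, 0]], hand=[0, 0, 0, 0, 0, 0, 0])

```text
clock: 21.55
eef_pos: [469.7, -10.0, 212.3]
eef_rot: [3.121, -0.501, -0.078]
wrist_force: [0.6, 0.3, -0.5]
finger_gap: 0.4
finger_force: 0.0
```

```bash
python3 lev.py; python3 -c "
from h import *
c=camera('side')
for i in (0,1): pass
s,w=wrist()
save('w9',np.hstack([cv2.resize(c['image'][190:310,240:360],(400,400),interpolation=2),cv2.resize(w['image'][60:360,150:450],(400,400))]))"
```

```text
[((322.3448486328125, 254.63792419433594), 82.5)]
21.55 [469.69 -10.03 212.3 ] [ 3.12 -0.5  -0.08] [-0.09 -0.16  2.08 -0.02  0.72  1.58] [ 0.58  0.35 -0.52]
75 [292.68 217.79]
60 [303.19 223.23]
45 [312.23 230.35]
30 [319.1  238.53]
15 [323.33 247.11]
0 [324.7  255.43]
```

View pics/w9.png

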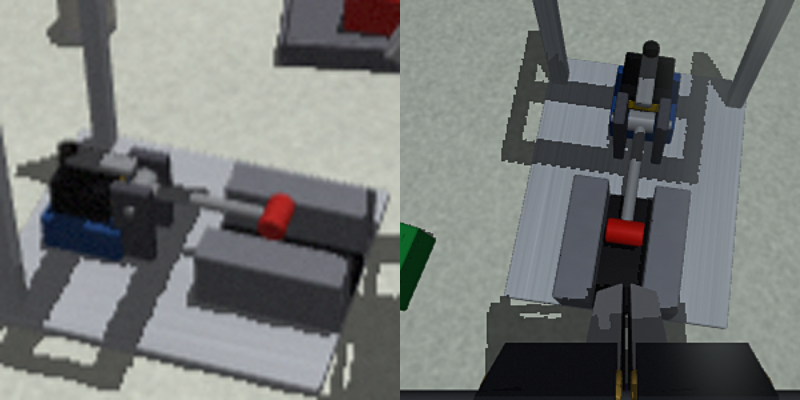

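```bash
python3 -c "
from cell import manip
print(manip.sign_off())"
```

```text
the job is handed in; nothing more can be done
None
```

I handed the job in: the carton lies flat in the tray, let go, and the clamp lever is down level against its stop (pressed to about 19 N). The light frame and bystanders were not touched as far as the forces and pictures show, but sign-off returned no verdict.

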